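# Lock the red tortilla carrier with its hasp and bolt

## Task

Lock the red tortilla carrier for the delivery run: pull the yellow knob of its bolt all the way out, swing the steel hasp over and press it down until it snaps under its brass catch, then push the bolt fully home across the hasp and let go. The catch is height-adjustable and can stand a little higher or lower, so feel for the snap and the stop instead of ramming the hasp (keep well under 45 N), and leave the other things on the shelf where they are.

Things in the scene. Friction and masses are not known exactly. Their poses are not given: they have to be found in the camera images.
- carrier: Red plastic lidded tortilla carrier, 290 x 290 x 100 mm, fixed, lid closed. Origin: centre of its underside; x from the front ledge (robot side) to the back, y left, z up; all mm in these texts are in this frame. Lid: x -60 to 145, top z = 100, with a 6 mm raised panel from x = 40 on; front ledge: x -145 to -60, z = 90. Black side handles reach y = +-178 at z = 62, x 0 to 80.
- keeper (a point): Point of the ledge, at x = -100, y = -30, z = 92, under the grey keeper bracket that carries rest pad, catch and bolt. The bracket has been set s = 0 to 8 mm higher than the heights in these texts: s differs each time, is not measured and does not change in use. Its base plate (x -140 to -70, y -93 to 113) has its top at z = 96 + s; the rest pad under the hasp's nose at z = 109 + s.
- catch (a point): Nominal place (for s = 0) of the brass catch, x = -116, y = -30, z = 118 (+ s): a sprung lip 34 mm wide that yields towards -x when the hasp's nose is pressed down past it, then holds the nose down. Behind it stands a grey wall at x = -137 up to z = 122 + s.
- knob (a point): Nominal place (for s = 0) of the middle of the bolt's yellow upright knob when the bolt is home: x = -65, y = 78, z = 131; in truth s higher, and at y = 78 + bolt value. The knob is 24 (x) x 18 (y) x 38 (z) mm. Fixed to the carrier, this point does not follow the knob. 33 mm right of the knob's near face at home, the grey rod housing begins (y 0 to 36, x -76 to -54, top z = 133 + s).
- bolt (a joint): Slide of the bolt, m: 0 = home (its start), 0.045 = fully out; grows towards +y, away from the hasp. A 9 mm steel rod along y at x = -65, z = 122 + s; its right end lies at y = -53 + bolt value, home in a guide right of the hasp (y -62 to -52, x -77 to -53, top z = 132 + s). Drag 1 N; a click near each end, at 7 and 38 mm, takes 6 to 8 N to pass either way, then it runs to the end.
- hasp_hinge (a point): Middle of the hasp's hinge axis (along y), at x = 20, y = -30, z = 112; axes as the carrier's. The hasp is a steel strap 30 mm wide, 6 mm thick, 135 mm long from this axis to its rounded nose. Not snapped in, it stands in the way of the bolt; with the bolt home it cannot go down.
- hasp (a joint): Hasp angle, rad: 0 = level towards -x, pi/2 upright, 2.1 leaning back. A point r along it is at x = 20 - r cos, z = 112 + r sin. Starts at 1.3 to 2.0. The stiff hinge stays where left; 2 N at r = 95 swings it. Snapping past the catch takes 6 to 12 N pressed down at r = 108; it then drops some 9 mm to the rest pad, a hard stop, at 0 to 0.06 rad depending on s.
- comal: Black steel comal (griddle), 236 mm across, 11 mm high, with a loop handle; bystander to the right. Origin under its centre.
- press: Round aluminium tortilla press, 190 mm across, 65 mm high, lever to the front; bystander to the left. Origin under its centre.
- salsa: Green bottle, 60 mm across, 170 mm high; bystander to the left. Origin under its centre.
- chile_jar: Amber jar with red cap, 72 mm across, 110 mm high; bystander to the left. Origin under its centre.
- molcajete: Dark stone bowl, 130 mm across, 70 mm high; bystander to the right. Origin under its centre.

How it is judged (in metres and radians):
On the way, in this order (a step that is already met when the one before it is completed fails the run):
1. the bolt is pulled fully out, past its click (value of joint bolt above 0.04 m and value of joint hasp above 0.3 rad), for 0.2 s.
2. the hasp is swung down to the catch while the bolt is out (value of joint hasp below 0.15 rad and value of joint bolt above 0.035 m), for 0.2 s.
At the end, for the whole second after the job is handed in: The bolt is home (slide value under 3 mm) and the hasp is down (angle under 0.15 rad), which is possible only with the hasp snapped under its catch and the rod above it; both at rest (value of joint bolt below 0.003 m and value of joint hasp below 0.15 rad and velocity of joint hasp below 0.05 rad/s and velocity of joint bolt below 0.01 m/s); the robot touches nothing.
It fails at once if the hasp was rammed: more than 45 N on it from the robot (contact force between any of hasp_c0, hasp_c1 and the fingers above 45 N).
It fails at once if a bystander was moved by more than 20 mm (distance of any of comal, press, salsa, chile_jar, molcajete from where it was at the start of the episode above 0.02 m).
It also fails if it takes over 72 s, if anything falls off the work surface, if the arm or the gripper's body presses on something with over 40 N, if the wrist force passes 120 N, or if a joint passes its speed limit or range.

## Robot

A 6-joint arm with a two-finger parallel gripper is mounted at the origin on the work surface. World frame = base frame: x ahead of the robot, y to its left, z up, the work surface at z = 0. Lengths are in mm, angles in rad, forces in N, time in s.
With the tool pointing down it reaches from about 350 to 975 mm from the base axis. Payload 7.1 kg.
Tool frame: the origin (TCP) lies midway between the tips of the shut fingers; the grasp point (between the pads) lies 19 mm behind it; z points along the fingers, y is the line along which they close (so a half turn about z gives the same grasp; the last joint's range is limited). The gripper opens to 88 mm and grips with 3 to 60 N. Pads are 20 mm wide; open, the fingers measure 115 mm over their backs; the gripper's body (75 mm by 178 mm) begins 61 mm behind the grasp point.
Start: joints at [1.309, 0.423, 1.63, -0, 1.089, -0.019], TCP at [150.232, 606.659, 222.675] pointing down, gripper open.
Joint ranges: [-3, 3], [-0.9, 2.11], [0.09, 2.58], [-1.31, 4.45], [0.11, 2.69], [-2.54, 2.54]. Speed limits (rad/s): [2.39, 2.39, 3.01, 3.14, 3.14, 3.14].

## Interface

Orientations are given as a rotation vector (axis times angle).
In Python, from workcell import ctrl gives the robot as it stands.
- The arm moves only by the shell command python3 -m pendant 'ROWS'. ROWS is a JSON object of lists of equal length, an entry for each row: "grip": the opening, from -1 (shut) to 1 (fully open); "linear": the shift along the tool's x, y, z in mm, a list of three; "angular": the turn, a rotation vector about the tool's x, y, z in rad, a list of three. In form: {"grip": [grip, ...], "linear": [[tx, ty, tz], ...], "angular": [[ax, ay, az], ...]}. A call has 1 to 12 rows; each row shifts and turns the commanded pose from where the row before left it, along the tool's axes as they then stand; what a row does not reach is not made up. A row lasts 1/12 s, in which the tool goes at most 41.7 mm and 7.16 degrees, less where a joint would pass 70% of its speed; a pose out of reach is approached as far as the arm can. A call with a gripper value outside its range is refused whole. The fingers move at their own pace and stop on an object; the grip force is fixed at half the most. Time passes only in rows, so rows that do not move let the fingers close. It gives the time, the measured TCP pose, the force, the opening and the grip force at its end, in the units of the state.
- ctrl.get_obs(): the state, without advancing time (a new reading comes with each control period).
- ctrl.get_image(name): name is "side" or "top"; returns the picture (400x640x3 uint8, red, green, blue); there is no depth.
- ctrl.camera_params(name): a dict with "vfov" (degrees; the focal length in pixels is half the picture's height over the tangent of half this angle, whatever the lens; pixels are square), "cx", "cy" (the principal point, pixels), "k1" (the pictures are not rectified: a ray, as slopes to the right and down, at radius r is drawn at 1 + k1 r^2 times it, then the intrinsics apply), "R" (3x3) and "t" (3): a world point X has camera coordinates R X + t. Camera axes: x right, y down, z forward; pixel columns grow to the right and rows downward; lengths in mm; the calibration is good to about 2 mm. A picture is of the moment at which its call begins. camera_params takes no time and is no camera call.
- ctrl.close_job(): hands the job in; it is judged then, once.
The state is a dict: "t": time; "qpos": joint angles; "qvel": joint speeds; "joint_torque": joint torques, N m; "ee_pos": TCP position; "orientation": TCP orientation; "ft_force": force on the tool from outside, world axes, zero at the start; "moment": the same for the moment, N m; "width": finger opening in mm; "grasp_force": force on a finger pad.
Only numpy, scipy, OpenCV 4.12 (cv2) and the standard library are available. Lean on these libraries where they do the work, as an engineer would, in place of code of your own. Each camera call takes 0.05 s, during which the arm holds its last target. There are 200 camera calls.

## Working session

There is one attempt and no reset: what is moved stays moved. The work goes in short steps, Python scripts to look and compute and a shell command to move; the robot and the scene stay as the last step left them, time stands still between calls to the robot, and variables do not carry over. Pictures are saved under pics/ and viewed, at most 10 in all, crops included, and the job is handed in when it is done.

```bash
mkdir -p pics; ls
python3 - <<'E'
from workcell import ctrl
import cv2,numpy as np
for n in("top","side"):
    im=ctrl.get_image(n); cv2.imwrite(f"pics/{n}0.png",im[:,:,::-1])
    p=ctrl.camera_params(n); print(n,{k:np.round(v,4).tolist() for k,v in p.items()})
print(ctrl.get_obs())
E
```

```text
pics
top {'vfov': 42.9348, 'cx': 317.1807, 'cy': 195.2878, 'k1': -0.0781, 'R': [[0.0098, -1.0, 0.0007], [-0.9866, -0.0098, -0.1628], [0.1628, 0.0009, -0.9867]], 't': [4.3397, 471.8319, 1655.3479]}
side {'vfov': 45.1835, 'cx': 324.5291, 'cy': 205.6804, 'k1': 0.0343, 'R': [[0.8113, -0.5846, 0.0085], [-0.4122, -0.5822, -0.7008], [0.4146, 0.5651, -0.7133]], 't': [-365.6489, 293.7626, 1352.1865]}
{'t': 0.1, 'qpos': array([ 1.30900015e+00,  4.23788268e-01,  1.63061558e+00,  2.87473921e-05,
        1.08856752e+00, -1.90073377e-02]), 'qvel': array([-0.00185532, -0.00160043, -0.00302963,  0.00188807, -0.00099441,
       -0.00045803]), 'joint_torque': array([-1.90236105e-04, -5.45610595e+01, -2.74321729e+01,  6.45238766e-02,
        1.88011135e-02, -8.93294100e-06]), 'ee_pos': array([150.09909884, 606.19375187, 221.96374274]), 'orientation': array([-3.80430126e-01, -3.11825306e+00,  2.13861392e-03]), 'ft_force': array([-0.51742056, -0.32287366,  0.6007349 ]), 'moment': array([-0.04702651,  0.02835434,  0.01846327]), 'grasp_force': 0.0, 'width': 87.8970425278161}
```

View pics/top0.png

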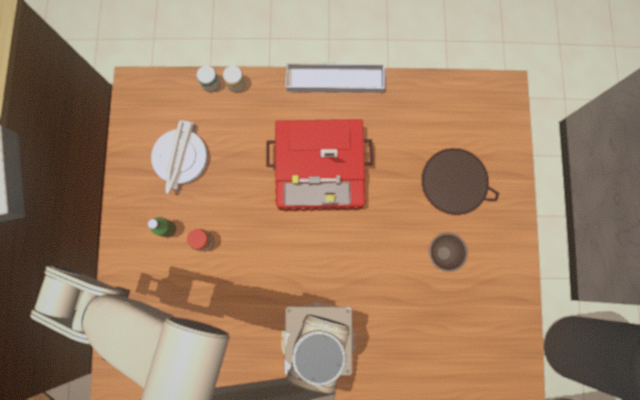

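View pics/side0.png

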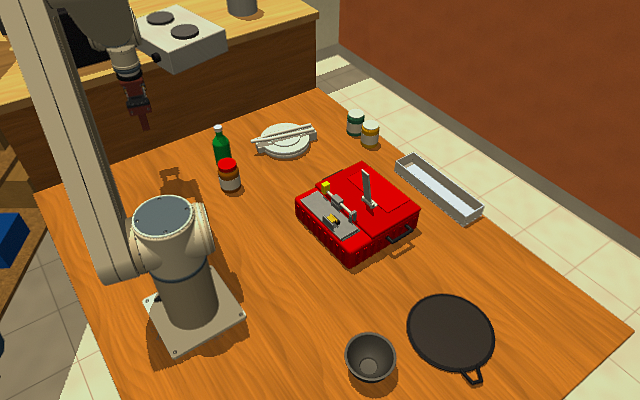

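The top view shows the red carrier at cols 275-365 and rows 120-209, the knob at about (295,180), the catch at about (330,198) and the hasp at about (329,154). In the side view the knob is at (326,187), the catch at (330,220) and the hasp upright at (367,185). Next I'll measure and zoom.

```bash
cat > h.py <<'E'
import numpy as np,cv2
from workcell import ctrl
def cam(n):
    p=ctrl.camera_params(n);f=200/np.tan(np.radians(p["vfov"])/2)
    return np.array(p["R"]),np.array(p["t"]),f,p["cx"],p["cy"],p["k1"]
def ray(n,u,v):
    R,t,f,cx,cy,k=cam(n);d=np.array([(u-cx)/f,(v-cy)/f]);s=d.copy()
    for _ in range(20): s=d/(1+k*(s@s))
    w=R.T@np.r_[s,1];return -R.T@t,w/np.linalg.norm(w)
def proj(n,X):
    R,t,f,cx,cy,k=cam(n);c=R@np.asarray(X,float)+t;s=c[:2]/c[2];s=s*(1+k*(s@s));return s*f+[cx,cy]
def plane(n,u,v,z):
    o,d=ray(n,u,v);return o+d*(z-o[2])/d[2]
def tri(a,b):
    (o1,d1),(o2,d2)=ray("top",*a),ray("side",*b)
    s=np.linalg.lstsq(np.c_[d1,-d2],o2-o1,rcond=None)[0]
    p,q=o1+s[0]*d1,o2+s[1]*d2;return (p+q)/2,np.linalg.norm(p-q)
def mask(im,kind):
    H,S,V=cv2.split(cv2.cvtColor(im,cv2.COLOR_RGB2HSV))
    if kind=="y": return ((H>22)&(H<35)&(S>110)&(V>120)).astype(np.uint8)
    return (((H<5)|(H>174))&(S>170)&(V>70)).astype(np.uint8)
def blobs(m,a=6):
    n,l,st,c=cv2.connectedComponentsWithStats(m);return [(st[i].tolist(),c[i].round(2).tolist()) for i in range(1,n) if st[i][4]>=a]
E
python3 - <<'E'
from h import *
for n,(x0,y0) in(("top",(260,110)),("side",(285,145))):
    im=cv2.imread(f"pics/{n}0.png")[:,:,::-1]
    print(n,"yellow",[b for b in blobs(mask(im,"y")) if x0<b[1][0]<x0+140 and y0<b[1][1]<y0+130])
    m=mask(im,"r"); b=max(blobs(m),key=lambda b:b[0][4]);print(b)
    w=np.zeros_like(m);x,y,ww,hh,_=b[0];w[y:y+hh,x:x+ww]=m[y:y+hh,x:x+ww]
    pts=cv2.findNonZero(w);print(cv2.boxPoints(cv2.minAreaRect(pts)).round(1).tolist(),cv2.approxPolyDP(cv2.convexHull(pts),3,True)[:,0].tolist())
    cv2.imwrite(f"pics/{n}z.png",cv2.resize(im[y0:y0+120,x0:x0+140,::-1],None,fx=5,fy=5,interpolation=cv2.INTER_CUBIC)[:600])
E
```

```text
top yellow [([292, 176, 6, 8, 41], [294.78, 179.37]), ([326, 195, 8, 3, 13], [329.92, 195.92])]
([316, 120, 49, 89, 1282], [350.86, 162.04])
[[316.0, 120.0], [364.0, 120.0], [364.0, 208.0], [316.0, 208.0]] [[361, 206], [316, 207], [317, 121], [360, 122], [364, 162]]
side yellow [([322, 181, 8, 6, 33], [325.39, 183.67]), ([322, 188, 3, 6, 7], [323.57, 190.71]), ([327, 214, 10, 8, 42], [331.31, 217.76])]
([295, 161, 126, 108, 5621], [362.15, 212.43])
[[287.5, 201.6999969482422], [378.3999938964844, 143.3000030517578], [427.29998779296875, 219.39999389648438], [336.3999938964844, 277.8999938964844]] [[420, 209], [414, 228], [348, 268], [299, 219], [295, 198], [362, 161]]
```

View pics/topz.png

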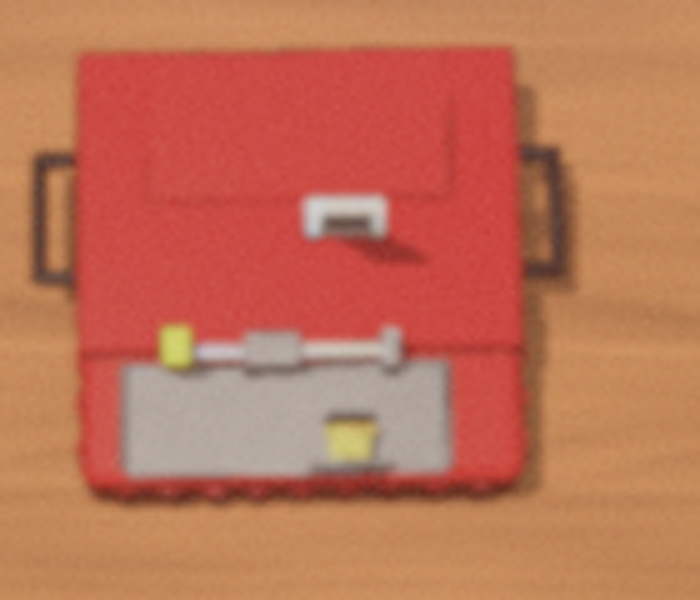

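View pics/sidez.png

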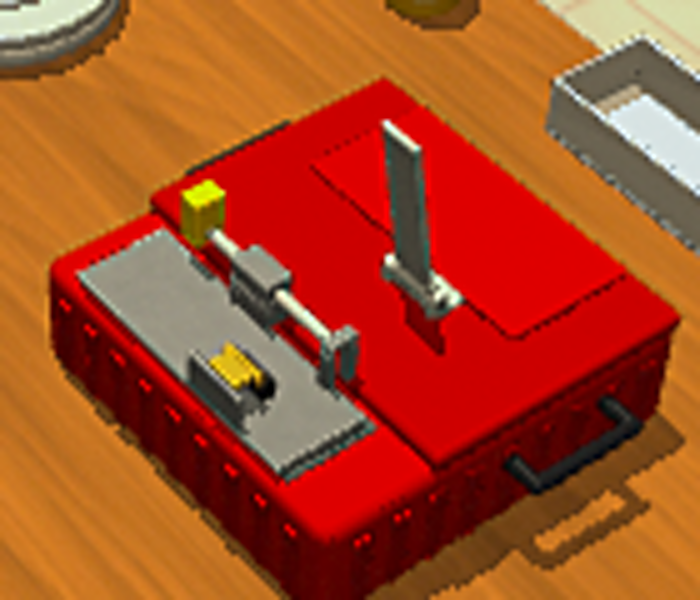

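Both zooms give clear corners for the lid, base plate and knob. I'll fit the carrier pose (x, y, yaw, s) to those labelled corners seen in both views.

```bash
cat > fit.py <<'E'
from h import *
from scipy.optimize import least_squares
C=lambda o,L:[((u/5+o[0]-.4,v/5+o[1]-.4),X,k) for u,v,X,k in L]
T=C((260,110),[(78,55,(145,145,100),0),(514,47,(145,-145,100),0),(80,354,(-60,145,100),0),(524,347,(-60,-145,100),0),
 (122,474,(-140,113,96),1),(451,470,(-140,-93,96),1),(177,327,(-53,78,150),1)])
S=C((285,145),[(385,80,(145,145,100),0),(680,318,(145,-145,100),0),(435,465,(-60,-145,100),0),(78,272,(-140,113,96),1),(285,470,(-140,-93,96),1),(372,428,(-70,-93,96),1),
 (203,195,(-65,78,150),1),(183,195,(-77,87,150),1),(223,193,(-53,69,150),1)])
def W(p,X,k=0):
    c,s=np.cos(p[2]),np.sin(p[2]);return np.array([p[0]+c*X[0]-s*X[1],p[1]+s*X[0]+c*X[1],X[2]+k*p[3]])
def res(p): return np.concatenate([proj(n,W(p,X,k))-uv for n,L in(("top",T),("side",S)) for uv,X,k in L])
E
python3 - <<'E'
from fit import *
r=least_squares(res,[650,0,0,4],loss="soft_l1",x_scale=[10,10,.1,5]);p=r.x;print(p.round(3));print(r.fun.reshape(-1,2).round(1).tolist())
print("knob",W(p,(-65,78,131),1),"tri knobtop",tri((294.2,177.6),(325.2,183.6)))
np.save("p.npy",p)
# hasp tip: side zoom (402,137) mid top; intersect plane carrier y=-30
o,d=ray("side",402/5+285-.4,137/5+145-.4);n=np.array([-np.sin(p[2]),np.cos(p[2]),0]);h=W(p,(20,-30,112));P=o+d*((h-o)@n)/(d@n)
v=P-h;u=v@[np.cos(p[2]),np.sin(p[2]),0];print("hasp tip",P,"angle",np.arctan2(v[2],-u),"len",np.hypot(v[2],u))
from scipy.spatial.transform import Rotation as Ro
print(Ro.from_rotvec(ctrl.get_obs()["orientation"]).as_matrix().round(3))
E
```

```text
[5.73066e+02 1.39300e+00 2.60000e-02 5.87600e+00]
[[-0.1, -1.3], [0.6, -1.1], [-0.4, -0.1], [0.7, -0.1], [1.2, 0.2], [-0.1, -0.0], [0.2, -0.7], [-0.3, -0.7], [0.9, -0.1], [0.4, 0.5], [-1.1, 0.5], [-1.9, 0.7], [-1.0, -1.6], [-0.4, -0.2], [-1.2, -0.2], [0.4, 0.2]]
knob [506.05509842  77.67240105 136.8758985 ] tri knobtop (array([509.22627943,  80.96086446, 150.63812084]), np.float64(1.338236372823115))
hasp tip [572.51243834 -28.63125458 245.94824429] angle 1.4128344908561772 len 135.63693095699844
[[-0.971  0.24  -0.   ]
 [ 0.24   0.971 -0.001]
 [ 0.    -0.001 -1.   ]]
```

```bash
cat > st.py <<'E'
from fit import *
from scipy.spatial.transform import Rotation as Ro
p=np.load("p.npy");o=ctrl.get_obs();c,s=np.cos(p[2]),np.sin(p[2]);A=np.array([[c,s,0],[-s,c,0],[0,0,1]])
R=A@Ro.from_rotvec(o["orientation"]).as_matrix()
print("t",round(o["t"],2),"car",(A@(o["ee_pos"]-[p[0],p[1],0])).round(1),"F",(A@o["ft_force"]).round(1),"w",round(o["width"],1),"g",round(o["grasp_force"],1),"tooly",R[:,1].round(3),"z",R[:,2].round(3))
E
python3 -m pendant '{"grip":[-0.1,-0.1,-0.1,-0.1,-0.1,-0.1,-0.1,-0.1,-0.1,-0.1,-0.1,-0.1],"linear":[[0,0,0],[0,0,0],[0,0,0],[-17,-27,0],[-17,-27,0],[-17,-27,0],[-17,-27,0],[-17,-27,0],[-17,-27,0],[-17,-27,0],[-17,-27,0],[-17,-27,0]],"angular":[[0,0,-0.09],[0,0,-0.09],[0,0,-0.09],[0,0,0],[0,0,0],[0,0,0],[0,0,0],[0,0,0],[0,0,0],[0,0,0],[0,0,0],[0,0,0]]}'; python3 st.py
python3 -m pendant '{"grip":[-0.1,-0.1,-0.1,-0.1,-0.1,-0.1,-0.1,-0.1,-0.1,-0.1,-0.1,-0.1],"linear":[[-17,-27,0],[-17,-27,0],[-17,-27,0],[-17,-27,0],[-17,-27,0],[-17,-27,0],[-17,-27,0],[-17,-27,0],[-17,-27,0],[-17,-27,0],[0,0,0],[0,0,0]],"angular":[[0,0,0],[0,0,0],[0,0,0],[0,0,0],[0,0,0],[0,0,0],[0,0,0],[0,0,0],[0,0,0],[0,0,0],[0,0,0],[0,0,0]]}'; python3 st.py
```

```text
t: 1.1
ee_pos: [310.2, 366.4, 222.5]
orientation: [0.043, -3.141, 0.001]
ft_force: [0.7, -0.6, 0.3]
width: 39.6
grasp_force: 0.0
t 1.1 car [-253.3  371.7  222.5] F [ 0.6 -0.6  0.3] w 39.6 g 0.0 tooly [-0.001  1.    -0.   ] z [-0. -0. -1.]
t: 2.1
ee_pos: [487.3, 101.5, 222.3]
orientation: [0.038, -3.141, -0.0]
ft_force: [-0.5, 0.3, 0.5]
width: 39.7
grasp_force: 0.0
t 2.1 car [-83.1 102.3 222.3] F [-0.5  0.3  0.5] w 39.7 g 0.0 tooly [0.002 1.    0.   ] z [-0.001  0.    -1.   ]
```

```bash
python3 -m pendant '{"grip":[-0.1,-0.1,-0.1,-0.1,-0.1],"linear":[[-9,-12,0],[-9,-12,0],[0,0,25],[0,0,29],[0,0,0]],"angular":[[0,0,0],[0,0,0],[0,0,0],[0,0,0],[0,0,0]]}'; python3 st.py
python3 - <<'E'
from h import *
a=ctrl.get_image("side");b=ctrl.get_image("top")
f=lambda i,x,y:cv2.resize(i[y:y+100,x:x+80,::-1],None,fx=5,fy=5,interpolation=cv2.INTER_CUBIC)
cv2.imwrite("pics/a.png",np.hstack([f(a,285,120),f(b,265,130)]))
E
```

```text
t: 2.52
ee_pos: [501.8, 79.7, 164.6]
orientation: [0.044, -3.133, 0.001]
ft_force: [-0.9, 0.2, -0.3]
width: 39.7
grasp_force: 0.0
t 2.52 car [-69.2  80.1 164.6] F [-0.9  0.2 -0.3] w 39.7 g 0.0 tooly [-0.002  1.    -0.001] z [-0.008 -0.001 -1.   ]
```

View pics/a.png

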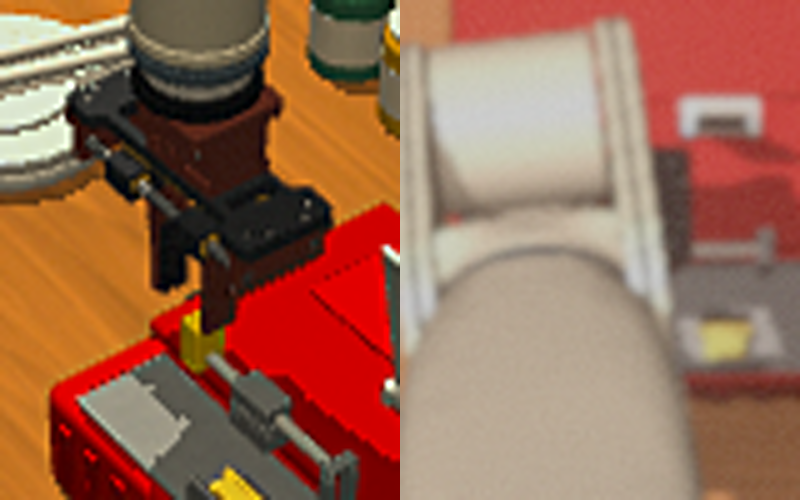

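The side view shows the fingers straddling the yellow knob at about (205,335), above it. I'll go down gently.

```bash
python3 -m pendant '{"grip":[-0.1,-0.1,-0.1,-0.1,-0.1],"linear":[[-2,0,5],[-2,0,5],[0,0,4],[0,0,4],[0,0,0]],"angular":[[0,0,0],[0,0,0],[0,0,0],[0,0,0],[0,0,0]]}'; python3 st.py; python3 -m pendant '{"grip":[-0.1,-0.1,-0.1,-0.1],"linear":[[0,0,3],[0,0,3],[0,0,2],[0,0,0]],"angular":[[0,0,0],[0,0,0],[0,0,0],[0,0,0]]}'; python3 st.py
```

```text
t: 3.03
ee_pos: [509.4, 79.3, 150.2]
orientation: [0.043, -3.141, 0.0]
ft_force: [0.0, 0.4, -0.3]
width: 39.6
grasp_force: 0.0
t 3.03 car [-61.6  79.5 150.2] F [ 0.   0.4 -0.3] w 39.6 g 0.0 tooly [-0.001  1.    -0.   ] z [-0.001 -0.    -1.   ]
t: 3.37
ee_pos: [509.4, 79.1, 142.2]
orientation: [0.043, -3.14, 0.0]
ft_force: [-0.7, 0.9, -0.2]
width: 39.5
grasp_force: 0.0
t 3.37 car [-61.6  79.4 142.2] F [-0.7  0.9 -0.2] w 39.5 g 0.0 tooly [-0.001  1.    -0.   ] z [-0.001 -0.    -1.   ]
```

```bash
python3 -m pendant '{"grip":[-0.1,-0.1,-1,-1,-1,-1,-1,-1],"linear":[[2,0,3],[1,0,0],[0,0,0],[0,0,0],[0,0,0],[0,0,0],[0,0,0],[0,0,0]],"angular":[[0,0,0],[0,0,0],[0,0,0],[0,0,0],[0,0,0],[0,0,0],[0,0,0],[0,0,0]]}'; python3 st.py
```

```text
t: 4.03
ee_pos: [506.8, 78.9, 139.8]
orientation: [-0.043, 3.141, -0.001]
ft_force: [0.1, -3.2, 0.1]
width: 17.7
grasp_force: 30.0
t 4.03 car [-64.2  79.2 139.8] F [-0.  -3.2  0.1] w 17.7 g 30.0 tooly [-0.001  1.    -0.   ] z [ 0. -0. -1.]
```

```bash
python3 -m pendant '{"grip":[-1,-1,-1,-1,-1,-1,-1,-1,-1,-1,-1,-1],"linear":[[0,5,0],[0,5,0],[0,5,0],[0,5,0],[0,5,0],[0,5,0],[0,5,0],[0,5,0],[0,4,0],[0,1,0],[0,0,0],[0,0,0]],"angular":[[0,0,0],[0,0,0],[0,0,0],[0,0,0],[0,0,0],[0,0,0],[0,0,0],[0,0,0],[0,0,0],[0,0,0],[0,0,0],[0,0,0]]}'; python3 st.py
```

```text
t: 5.03
ee_pos: [505.6, 122.8, 139.7]
orientation: [0.045, -3.141, 0.005]
ft_force: [1.2, -10.9, 2.3]
width: 17.6
grasp_force: 30.0
t 5.03 car [-64.3 123.1 139.7] F [  0.9 -10.9   2.3] w 17.6 g 30.0 tooly [-0.002  1.    -0.003] z [-0.    -0.003 -1.   ]
```

```bash
python3 -m pendant '{"grip":[-1,-1,-1,-1],"linear":[[0,1,0],[0,1,0],[0,0,0],[0,0,0]],"angular":[[0,0,0],[0,0,0],[0,0,0],[0,0,0]]}'; python3 st.py
```

```text
t: 5.37
ee_pos: [505.5, 123.0, 139.5]
orientation: [0.046, -3.141, 0.009]
ft_force: [2.9, -22.4, 2.7]
width: 17.5
grasp_force: 30.0
t 5.37 car [-64.4 123.3 139.5] F [  2.3 -22.5   2.7] w 17.5 g 30.0 tooly [-0.003  1.    -0.006] z [-0.001 -0.006 -1.   ]
```

```bash
python3 -m pendant '{"grip":[-1,-0.1,-0.1,-0.1,-0.1,-0.1,-0.1,-0.1,-0.1,-0.1,-0.1],"linear":[[0,-2,0],[0,0,0],[0,0,0],[0,0,0],[0,0,-10],[0,0,-30],[0,0,-30],[0,0,-30],[0,0,-30],[0,0,-30],[0,0,0]],"angular":[[0,0,0],[0,0,0],[0,0,0],[0,0,0],[0,0,0],[0,0,0],[0,0,0],[0,0,0],[0,0,0],[0,0,0],[0,0,0]]}'; python3 st.py
python3 -m pendant '{"grip":[-1,-1,-1,-1,-1,-1,-1,-1,-1,-1],"linear":[[-22,-30,0],[-22,-30,0],[-22,-30,0],[-22,-30,0],[-21,-33,0],[0,0,0],[0,0,0],[0,0,0],[0,0,0],[0,0,0]],"angular":[[0,0,0],[0,0,0],[0,0,0],[0,0,0],[0,0,0],[0,0,0],[0,0,0],[0,0,0],[0,0,0],[0,0,0]]}'; python3 st.py
python3 - <<'E'
from h import *
a=ctrl.get_image("side");b=ctrl.get_image("top")
f=lambda i,x,y:cv2.resize(i[y:y+120,x:x+80,::-1],None,fx=5,fy=5,interpolation=cv2.INTER_CUBIC)
cv2.imwrite("pics/b.png",np.hstack([f(a,315,110),f(b,275,110)]))
E
```

```text
t: 6.28
ee_pos: [508.3, 125.3, 306.5]
orientation: [-0.043, 3.131, 0.004]
ft_force: [0.5, 0.7, 1.4]
width: 40.1
grasp_force: 0.0
t 6.28 car [-61.5 125.5 306.5] F [0.5 0.7 1.4] w 40.1 g 0.0 tooly [-0.002  1.     0.002] z [ 0.01   0.002 -1.   ]
t: 7.12
ee_pos: [617.9, -24.6, 299.8]
orientation: [0.045, -3.141, -0.0]
ft_force: [0.7, -1.0, -0.1]
width: 0.8
grasp_force: 0.0
t 7.12 car [ 44.2 -27.1 299.8] F [ 0.7 -1.  -0.1] w 0.8 g 0.0 tooly [-0.003  1.     0.   ] z [-0.  0. -1.]
```

View pics/b.png

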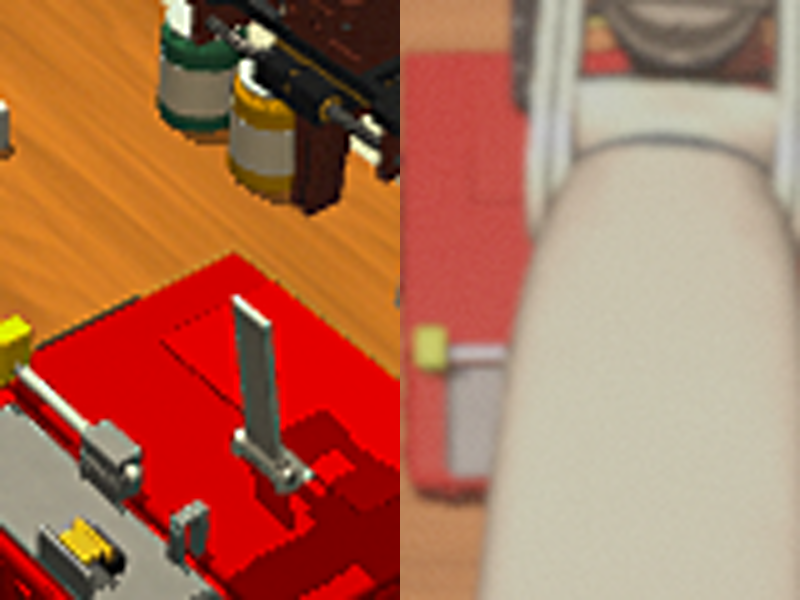

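The bolt stays out, with the knob at about (12,345) in the left crop. The hasp is upright at about (260,375), with the fingers behind and above it.

```bash
python3 -m pendant '{"grip":[-1,-1,-1,-1,-1,-1,-1,-1],"linear":[[0,-3,25],[0,0,25],[0,0,25],[0,0,26],[0,0,0],[10,0,0],[10,0,0],[5,0,0]],"angular":[[0,0,0],[0,0,0],[0,0,0],[0,0,0],[0,0,0],[0,0,0],[0,0,0],[0,0,0]]}'; python3 st.py
python3 -m pendant '{"grip":[-1,-1,-1,-1,-1,-1,-1],"linear":[[9.7,0,0.3],[9.7,0,0.3],[9.5,0,2.2],[9.5,0,2.2],[9.7,0,3.6],[9.7,0,3.6],[0,0,0]],"angular":[[0,0,0],[0,0,0],[0,0,0],[0,0,0],[0,0,0],[0,0,0],[0,0,0]]}'; python3 st.py
```

```text
t: 7.88
ee_pos: [593.1, -29.4, 200.4]
orientation: [-0.043, 3.139, -0.0]
ft_force: [1.3, 0.6, -1.1]
width: 0.5
grasp_force: 0.9
t 7.88 car [ 19.2 -31.3 200.4] F [ 1.3  0.6 -1.1] w 0.5 g 0.9 tooly [-0.001  1.    -0.   ] z [ 0.002 -0.    -1.   ]
t: 8.47
ee_pos: [532.9, -31.1, 185.4]
orientation: [0.042, -3.138, -0.0]
ft_force: [0.0, -0.1, 0.8]
width: 0.3
grasp_force: 0.0
t 8.47 car [-41.  -31.4 185.4] F [ 0.  -0.1  0.8] w 0.3 g 0.0 tooly [-0.001  1.     0.   ] z [-0.004  0.    -1.   ]
```

```bash
python3 -m pendant '{"grip":[-1,-1,-1,-1,-1,-1],"linear":[[9.2,0,5.8],[9.2,0,5.8],[7.8,0,8.3],[7.8,0,8.3],[6,0,10],[0,0,0]],"angular":[[0,0,0],[0,0,0],[0,0,0],[0,0,0],[0,0,0],[0,0,0]]}'; python3 st.py
python3 -m pendant '{"grip":[-1,-1,-1,-1,-1,-1],"linear":[[2.5,0,3.5],[2.5,0,3.5],[0,0,3.5],[0,0,0],[0,0,0],[0,0,0]],"angular":[[0,0,0],[0,0,0],[0,0,0],[0,0,0],[0,0,0],[0,0,0]]}'; python3 st.py
python3 - <<'E'
from h import *
a=ctrl.get_image("side")
cv2.imwrite("pics/c.png",cv2.resize(a[130:250,280:420,::-1],None,fx=5,fy=5,interpolation=cv2.INTER_CUBIC))
E
```

```text
t: 8.97
ee_pos: [492.6, -32.0, 145.9]
orientation: [0.042, -3.136, -0.001]
ft_force: [-0.8, -0.6, 0.5]
width: 0.5
grasp_force: 0.0
t 8.97 car [-81.3 -31.3 145.9] F [-0.9 -0.6  0.5] w 0.5 g 0.0 tooly [-0.001  1.     0.001] z [-0.005  0.001 -1.   ]
t: 9.47
ee_pos: [491.1, -32.3, 137.8]
orientation: [-0.043, 3.141, -0.0]
ft_force: [-0.0, 0.2, -0.6]
width: 0.8
grasp_force: 0.0
t 9.47 car [-82.8 -31.6 137.8] F [-0.   0.2 -0.6] w 0.8 g 0.0 tooly [-0.001  1.    -0.   ] z [ 0. -0. -1.]
```

View pics/c.png

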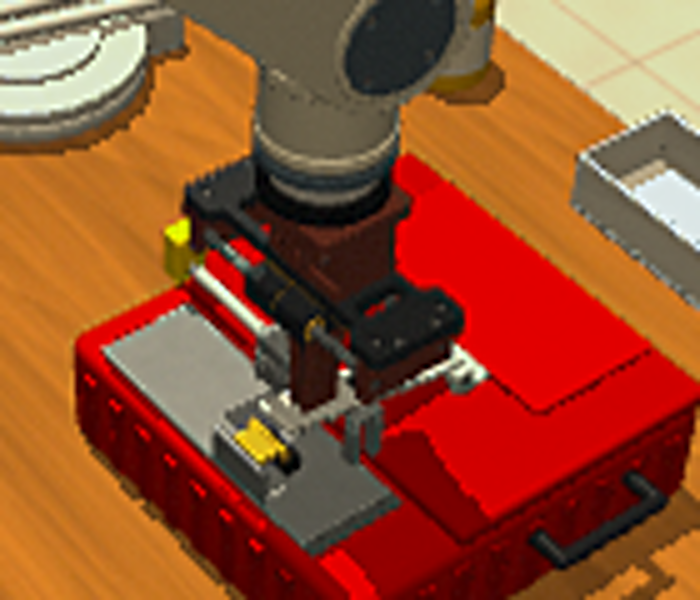

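The hasp lies down under the fingertips, with its nose at about (275,405) just above the brass catch at about (265,440). Now I'll press in small steps.

```bash
python3 -m pendant '{"grip":[-1,-1,-1,-1,-1,-1],"linear":[[1,0,1],[1,0,1],[1,0,1],[1,0,1],[0,0,0],[0,0,0]],"angular":[[0,0,0],[0,0,0],[0,0,0],[0,0,0],[0,0,0],[0,0,0]]}'; python3 st.py
python3 -m pendant '{"grip":[-1,-1,-1,-1],"linear":[[1,0,1],[0,0,1],[0,0,0],[0,0,0]],"angular":[[0,0,0],[0,0,0],[0,0,0],[0,0,0]]}'; python3 st.py
python3 -m pendant '{"grip":[-1,-1,-1,-1],"linear":[[0,0,1],[0,0,1],[0,0,0],[0,0,0]],"angular":[[0,0,0],[0,0,0],[0,0,0],[0,0,0]]}'; python3 st.py
```

```text
t: 10.02
ee_pos: [486.7, -32.4, 133.7]
orientation: [0.043, -3.141, -0.0]
ft_force: [-0.6, 0.1, -0.0]
width: 0.4
grasp_force: 0.1
t 10.02 car [-87.2 -31.5 133.7] F [-0.6  0.1 -0. ] w 0.4 g 0.1 tooly [-0.001  1.     0.   ] z [-0.  0. -1.]
t: 10.35
ee_pos: [485.8, -32.5, 131.7]
orientation: [0.043, -3.141, -0.0]
ft_force: [0.5, 0.1, 0.6]
width: 0.1
grasp_force: 0.1
t 10.35 car [-88.1 -31.6 131.7] F [0.5 0.  0.6] w 0.1 g 0.1 tooly [-0.001  1.     0.   ] z [-0.  0. -1.]
t: 10.68
ee_pos: [485.8, -32.4, 129.6]
orientation: [0.043, -3.141, -0.0]
ft_force: [-0.5, 0.3, -0.5]
width: 0.4
grasp_force: 0.0
t 10.68 car [-88.2 -31.5 129.6] F [-0.5  0.3 -0.5] w 0.4 g 0.0 tooly [-0.001  1.     0.   ] z [-0.  0. -1.]
```

```bash
for i in 1 2 3; do :; done
python3 -m pendant '{"grip":[-1,-1,-1],"linear":[[0,0,1],[0,0,1],[0,0,0]],"angular":[[0,0,0],[0,0,0],[0,0,0]]}'; python3 st.py
python3 -m pendant '{"grip":[-1,-1,-1],"linear":[[0,0,1],[0,0,1],[0,0,0]],"angular":[[0,0,0],[0,0,0],[0,0,0]]}'; python3 st.py
```

```text
t: 10.93
ee_pos: [485.9, -32.4, 128.2]
orientation: [0.043, -3.141, 0.0]
ft_force: [-2.1, 0.5, 7.0]
width: 0.7
grasp_force: 3.3
t 10.93 car [-88.  -31.6 128.2] F [-2.1  0.6  7. ] w 0.7 g 3.3 tooly [-0.001  1.    -0.   ] z [-0. -0. -1.]
t: 11.18
ee_pos: [485.7, -32.5, 126.3]
orientation: [0.043, -3.141, 0.0]
ft_force: [-3.0, 0.5, 8.4]
width: 0.7
grasp_force: 4.0
t 11.18 car [-88.2 -31.6 126.3] F [-3.   0.6  8.4] w 0.7 g 4.0 tooly [-0.001  1.     0.   ] z [-0.  0. -1.]
```

Contact with the catch is at about 128 mm. I'll continue in small steps.

```bash
python3 -m pendant '{"grip":[-1,-1,-1],"linear":[[0,0,1],[0,0,1],[0,0,0]],"angular":[[0,0,0],[0,0,0],[0,0,0]]}'; python3 st.py
python3 -m pendant '{"grip":[-1,-1,-1],"linear":[[0,0,1],[0,0,1],[0,0,0]],"angular":[[0,0,0],[0,0,0],[0,0,0]]}'; python3 st.py
```

```text
t: 11.43
ee_pos: [485.5, -32.4, 123.8]
orientation: [0.043, -3.14, -0.0]
ft_force: [-2.3, 0.2, 2.9]
width: 0.2
grasp_force: 1.6
t 11.43 car [-88.4 -31.5 123.8] F [-2.3  0.2  2.9] w 0.2 g 1.6 tooly [-0.001  1.     0.   ] z [-0.001  0.    -1.   ]
t: 11.68
ee_pos: [485.9, -32.4, 121.5]
orientation: [0.043, -3.141, -0.0]
ft_force: [-1.5, 0.2, 0.4]
width: 0.4
grasp_force: 0.2
t 11.68 car [-88.  -31.5 121.5] F [-1.5  0.2  0.4] w 0.4 g 0.2 tooly [-0.001  1.     0.   ] z [-0.  0. -1.]
```

```bash
python3 -m pendant '{"grip":[-1,-1,-1],"linear":[[0,0,1],[0,0,1],[0,0,0]],"angular":[[0,0,0],[0,0,0],[0,0,0]]}'; python3 st.py
python3 -m pendant '{"grip":[-1,-1,-1],"linear":[[0,0,1],[0,0,0.5],[0,0,0]],"angular":[[0,0,0],[0,0,0],[0,0,0]]}'; python3 st.py
```

```text
t: 11.93
ee_pos: [486.1, -32.4, 119.5]
orientation: [-0.043, 3.141, 0.0]
ft_force: [0.7, -0.6, -0.1]
width: 0.6
grasp_force: 0.0
t 11.93 car [-87.8 -31.6 119.5] F [ 0.7 -0.6 -0.1] w 0.6 g 0.0 tooly [-0.001  1.     0.   ] z [ 0.  0. -1.]
t: 12.18
ee_pos: [486.2, -32.5, 118.7]
orientation: [-0.043, 3.141, -0.0]
ft_force: [-1.3, 0.1, 6.5]
width: 0.5
grasp_force: 3.0
t 12.18 car [-87.7 -31.6 118.7] F [-1.3  0.1  6.5] w 0.5 g 3.0 tooly [-0.001  1.    -0.   ] z [ 0. -0. -1.]
```

```bash
python3 -m pendant '{"grip":[-1,-1,-1,-1],"linear":[[0,0,0.5],[0,0,0.5],[0,0,0],[0,0,0]],"angular":[[0,0,0],[0,0,0],[0,0,0],[0,0,0]]}'; python3 st.py
```

```text
t: 12.52
ee_pos: [486.3, -32.5, 118.5]
orientation: [-0.043, 3.141, -0.0]
ft_force: [-6.1, 0.9, 16.5]
width: 0.5
grasp_force: 8.2
t 12.52 car [-87.6 -31.6 118.5] F [-6.1  1.1 16.5] w 0.5 g 8.2 tooly [-0.001  1.    -0.   ] z [ 0.001 -0.    -1.   ]
```

The hard stop is found: 16.5 N with almost no movement, after the force peaked and dropped. I'll retreat and go to the far side of the knob with the fingers shut.

```bash
python3 -m pendant '{"grip":[-1,-1,-1,-1,-1,-1,-1,-1,-1,-1,-1,-1],"linear":[[0,0,-10],[0,0,-25],[0,0,-25],[0,0,-25],[-5,35,0],[-6,37,0],[-6,37,0],[-6,37,0],[0,37,0],[0,0,0],[0,0,0],[0,0,0]],"angular":[[0,0,0],[0,0,0],[0,0,0],[0,0,0],[0,0,0],[0,0,0],[0,0,0],[0,0,0],[0,0,0],[0,0,0],[0,0,0],[0,0,0]]}'; python3 st.py
python3 -m pendant '{"grip":[-1,-1,-1,-1,-1],"linear":[[0,0,25],[0,0,25],[0,0,15],[0,0,5],[0,0,0]],"angular":[[0,0,0],[0,0,0],[0,0,0],[0,0,0],[0,0,0]]}'; python3 st.py
python3 - <<'E'
from h import *
a=ctrl.get_image("side")
cv2.imwrite("pics/d.png",cv2.resize(a[130:250,280:420,::-1],None,fx=5,fy=5,interpolation=cv2.INTER_CUBIC))
E
```

```text
t: 13.52
ee_pos: [503.7, 151.0, 202.2]
orientation: [0.044, -3.141, 0.001]
ft_force: [0.8, 0.2, -1.0]
width: 0.2
grasp_force: 0.0
t 13.52 car [-65.4 151.3 202.2] F [ 0.8  0.1 -1. ] w 0.2 g 0.0 tooly [-0.002  1.    -0.   ] z [-0. -0. -1.]
t: 13.93
ee_pos: [503.2, 149.6, 131.2]
orientation: [0.04, -3.139, 0.001]
ft_force: [0.7, 0.0, -0.2]
width: 0.5
grasp_force: 0.0
t 13.93 car [-66.  149.9 131.2] F [ 0.7  0.  -0.2] w 0.5 g 0.0 tooly [ 0.001  1.    -0.001] z [-0.003 -0.001 -1.   ]
```

View pics/d.png

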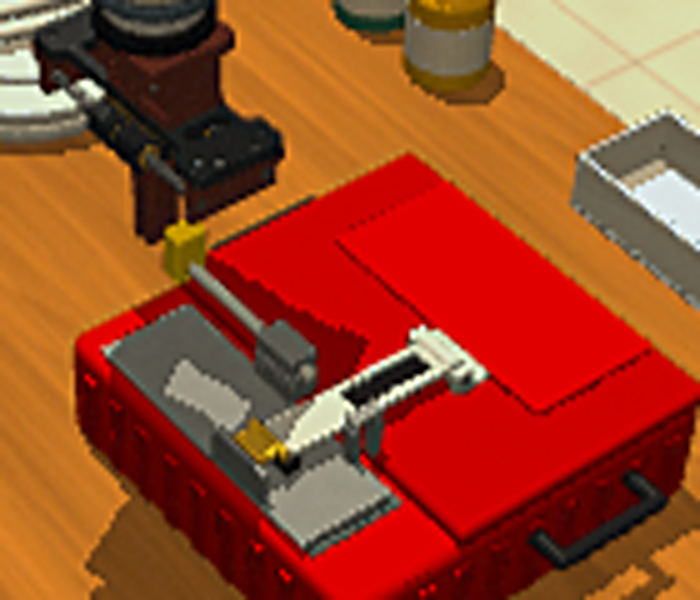

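The hasp is down with its nose under the catch at about (270,440), and the fingers stand just left of the knob at about (185,250). Now I'll push it home.

```bash
python3 -m pendant '{"grip":[-1,-1,-1,-1,-1,-1,-1,-1,-1,-1,-1],"linear":[[0,-4,0],[0,-4,0],[0,-4,0],[0,-5,0],[0,-5,0],[0,-5,0],[0,-5,0],[0,-5,0],[0,-5,0],[0,-3,0],[0,0,0]],"angular":[[0,0,0],[0,0,0],[0,0,0],[0,0,0],[0,0,0],[0,0,0],[0,0,0],[0,0,0],[0,0,0],[0,0,0],[0,0,0]]}'; python3 st.py
python3 -m pendant '{"grip":[-1,-1,-1,-1],"linear":[[0,-2,0],[0,-2,0],[0,0,0],[0,0,0]],"angular":[[0,0,0],[0,0,0],[0,0,0],[0,0,0]]}'; python3 st.py
```

```text
t: 14.9
ee_pos: [505.1, 105.5, 132.3]
orientation: [0.042, -3.141, 0.0]
ft_force: [-0.2, -0.1, -0.9]
width: 0.9
grasp_force: 0.0
t 14.9 car [-65.2 105.8 132.3] F [-0.2 -0.1 -0.9] w 0.9 g 0.0 tooly [-0.001  1.    -0.   ] z [-0. -0. -1.]
t: 15.23
ee_pos: [505.1, 101.9, 132.2]
orientation: [0.043, -3.141, 0.001]
ft_force: [0.7, -0.3, -0.1]
width: 0.4
grasp_force: 0.0
t 15.23 car [-65.3 102.2 132.2] F [ 0.7 -0.3 -0.1] w 0.4 g 0.0 tooly [-0.001  1.    -0.   ] z [-0. -0. -1.]
```

```bash
python3 -m pendant '{"grip":[-1,-1,-1,-1],"linear":[[0,-1,0],[0,-1,0],[0,0,0],[0,0,0]],"angular":[[0,0,0],[0,0,0],[0,0,0],[0,0,0]]}'; python3 st.py
python3 -m pendant '{"grip":[-1,-1,-1,-1],"linear":[[0,-1,0],[0,-1,0],[0,0,0],[0,0,0]],"angular":[[0,0,0],[0,0,0],[0,0,0],[0,0,0]]}'; python3 st.py
```

```text
t: 15.57
ee_pos: [505.3, 100.1, 132.2]
orientation: [0.043, -3.141, 0.0]
ft_force: [0.8, 0.3, -0.0]
width: 0.6
grasp_force: 0.0
t 15.57 car [-65.2 100.4 132.2] F [ 0.8  0.3 -0. ] w 0.6 g 0.0 tooly [-0.001  1.    -0.   ] z [-0. -0. -1.]
t: 15.9
ee_pos: [505.4, 98.1, 132.3]
orientation: [0.043, -3.141, 0.0]
ft_force: [-0.5, -0.0, 0.4]
width: 0.4
grasp_force: 0.0
t 15.9 car [-65.1  98.4 132.3] F [-0.5 -0.   0.4] w 0.4 g 0.0 tooly [-0.001  1.    -0.   ] z [-0. -0. -1.]
```

```bash
python3 -m pendant '{"grip":[-1,-1,-1,-1],"linear":[[0,-1,0],[0,-1,0],[0,0,0],[0,0,0]],"angular":[[0,0,0],[0,0,0],[0,0,0],[0,0,0]]}' >/dev/null; python3 st.py
python3 - <<'E'
from h import *
a=ctrl.get_image("side")
cv2.imwrite("pics/e.png",cv2.resize(a[130:250,280:420,::-1],None,fx=5,fy=5,interpolation=cv2.INTER_CUBIC))
E
```

```text
t 16.23 car [-65.1  96.4 132.3] F [-0.5 -0.5 -0.4] w 0.5 g 0.0 tooly [-0.001  1.    -0.   ] z [ 0. -0. -1.]
```

View pics/e.png

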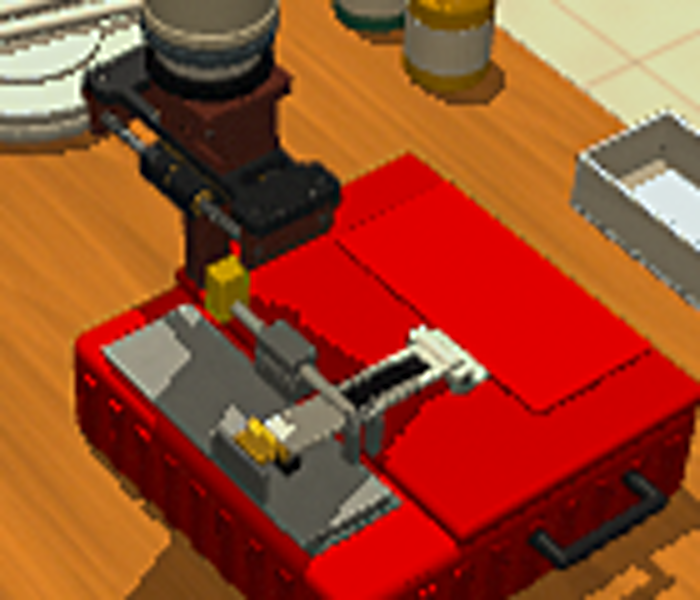

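The rod now lies across the hasp and ends in the guide at about (360,430), with the knob at about (227,290). I'll keep pushing until I feel the stop.

```bash
python3 -m pendant '{"grip":[-1,-1,-1,-1],"linear":[[0,-1,0],[0,-1,0],[0,0,0],[0,0,0]],"angular":[[0,0,0],[0,0,0],[0,0,0],[0,0,0]]}' >/dev/null; python3 st.py
python3 -m pendant '{"grip":[-1,-1,-1,-1],"linear":[[0,-1,0],[0,-0.5,0],[0,0,0],[0,0,0]],"angular":[[0,0,0],[0,0,0],[0,0,0],[0,0,0]]}' >/dev/null; python3 st.py
```

```text
t 16.62 car [-65.   95.9 132.4] F [ 0.2 10.1 -0. ] w 0.4 g 4.7 tooly [-0.     1.     0.002] z [ 0.     0.002 -1.   ]
t 16.95 car [-65.   95.7 132.4] F [-0.5 17.9 -0.3] w 0.2 g 8.6 tooly [0.    1.    0.004] z [ 0.001  0.004 -1.   ]
```

Firm stop: 18 N, well above the click force. The bolt is home, so I'll retreat and check.

```bash
python3 -m pendant '{"grip":[-1,-1,-1,-1,-1,-1,-1,-1],"linear":[[0,6,0],[0,15,0],[0,15,0],[0,0,-30],[0,0,-40],[0,30,-40],[0,0,0],[0,0,0]],"angular":[[0,0,0],[0,0,0],[0,0,0],[0,0,0],[0,0,0],[0,0,0],[0,0,0],[0,0,0]]}' >/dev/null; python3 st.py
python3 - <<'E'
from fit import *
p=np.load("p.npy");a=ctrl.get_image("side")
print([b for b in blobs(mask(a,"y"),4) if 285<b[1][0]<425 and 145<b[1][1]<265])
cv2.imwrite("pics/f.png",cv2.resize(a[130:250,280:420,::-1],None,fx=5,fy=5,interpolation=cv2.INTER_CUBIC))
E
```

```text
t 17.62 car [-64.  154.9 237.6] F [-0.4  0.1 -0.9] w 0.2 g 0.0 tooly [-0.003  1.     0.001] z [ 0.005  0.001 -1.   ]
[([322, 181, 8, 13, 38], [324.82, 185.24])]
```

View pics/f.png

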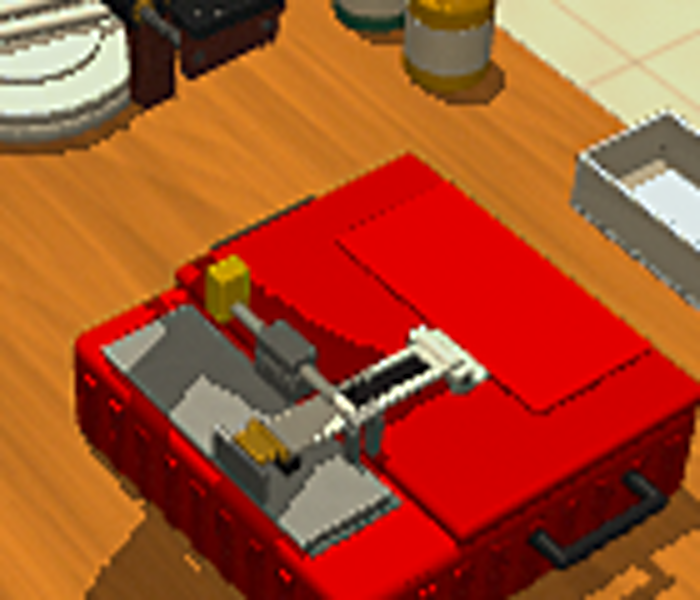

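The knob is back at its starting pixels (box from (322,181), same as in the first picture). The rod crosses the hasp, and the robot is clear.

```bash
python3 -c "
from workcell import ctrl
print(ctrl.close_job())"
```

```text
the job is handed in; nothing more can be done
None
```

The carrier is locked and the job is handed in at about 18 s: hasp pressed under its catch to the hard stop (highest reading 16.5 N), bolt pushed home across it, robot clear and no bystander touched as far as I could tell; hand-in returned no verdict.

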